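Lock the sample carousel with its red-handled pin

ROBOT

A 7-joint arm with a two-finger parallel gripper is mounted at the origin on a cart in front of the work surface, level with it; the furniture and walls round the work are solid. World frame = base frame: x ahead of the robot, y to its left, z up, the work surface at z = 0. Lengths are in m, angles in rad, forces in N, time in s.
With the tool pointing down it reaches from about 0.425 to 0.95 m from the base axis. Payload 4.7 kg.
Tool frame: the origin (TCP) lies at the very end of the fingers, on their centre line; the grasp point (between the pads) lies 19 mm behind it; x points along the fingers, y is the direction in which the jaws open and shut, and the axes are right-handed (so a half turn about x gives the same grasp; the last joint's range is limited). The gripper opens to 87 mm and grips with 3 to 60 N. Pads are 19 mm wide; open, the fingers measure 117 mm over their backs; the gripper's body (75 mm by 190 mm) begins 51 mm behind the grasp point.
Start: joints at [-1.256, 0.469, -0.049, 1.532, 0.024, 1.141, -0.082], TCP at [0.227, 0.636, 0.223] pointing down, gripper open.
Joint ranges: [-2.59, 2.59], [-0.33, 1.99], [-1.39, 1.29], [0.1, 2.45], [-1.04, 4.18], [0.21, 1.99], [-2.66, 2.66]. Speed limits (rad/s): [2.57, 2.57, 3.14, 3.14, 3.14, 3.14, 3.14].

INTERFACE

Orientations are given as a 3x3 rotation matrix whose columns are the frame's x, y, z axes.
In Python, from plant import sense, read_camera, finish_job gives the robot as it stands.
- The arm moves only by the tool apply_moves, never from a script. Its argument "commands" is text: rows parted by semicolons, each of 7 numbers parted by spaces: the gripper's target within -1 to 1 (fully open at 1, half-way at 0, shut at -1), then the shift along the world's x, y, z in units of 0.06 m (1.0 is 0.06 m), then the turn, a rotation vector about the world's x, y, z in units of 5 degrees (1.0 is 5 degrees). A call has 1 to 10 rows; each row shifts and turns the commanded pose from where the row before left it; what a row does not reach is not made up. A row lasts 1/8 s, in which the tool goes at most 62.5 mm and 10.7 degrees, less where a joint would pass 70% of its speed; a pose out of reach is approached as far as the arm can. A call with a number of a shift or a turn outside -1 to 1 is refused whole. A call with a gripper value outside its range is refused whole. The fingers move at their own pace and stop on an object; "squeeze" is the grip in N (left out, the last holds). Time passes only in rows, so rows that do not move let the fingers close. It gives the time, the measured TCP pose, the force and the opening at its end, in the units of the state.
- sense(): the state, without advancing time (a new reading comes with each control period).
- read_camera(name): name is "scene" or "top" or "wrist"; returns a dict with "frame" (400x640x3 uint8, red, green, blue), "depth" (400x640 float32, m along the optical axis (not along the pixel's ray), 0 where there is no reading), "camera_matrix" (3x3 intrinsics, pixels), "distortion" ([k1, k2, p1, p2, k3] as OpenCV has them; the pictures are not rectified), "pose" (4x4, takes a point from camera to world coordinates). Camera axes: x right, y up, looking along -z (the intrinsics and any distortion apply to the point x, -y, -z); pixel columns grow to the right and rows downward; lengths in m; the calibration is good to about 2 mm. A picture is of the moment at which its call begins.
- finish_job(): hands the job in, once; it reports no verdict.
The state is a dict: "time_s": time; "qpos": joint angles; "qvel": joint speeds; "effort": joint torques, N m; "tcp_pos": TCP position; "ee_rot": TCP orientation; "force": force on the tool from outside, world axes, zero at the start; "torque": the same for the moment, N m; "gripper_width": finger opening in m.
Only numpy, scipy, OpenCV 4.12 (cv2) and the standard library are available. Lean on these libraries where they do the work, as an engineer would, in place of code of your own. Each camera call takes 0.05 s, during which the arm holds its last target. There are 200 camera calls.

TASK

Lock the sample carousel for transport. First turn its tray by the T-bar on top until the bar's red end points straight at the grey lock bracket, so that the hole in the tray's rim lies under the bracket's hole; then take the red-handled pin from the rack and push it down through bracket and tray until its collar rests flat on the bracket, and let go. Leave the blue-handled pin in the rack.

Things in the scene. Friction and masses are not known exactly. Their poses are not given: they have to be found in the camera images.
- turn_bar (a point): Centre of the T-bar on top of the carousel tray, on the tray's vertical axis, 140 mm above the table. Bar 60 mm long, 15 mm thick, 26 mm high; grip it across the 15 mm. Its length is this point's x axis, red end at -x, black end at +x, turning with the tray. Beneath it stand six fixed vials (tops 100 mm above the table, 45 mm from the axis).
- tray (a joint): Angle of the round green tray (radius 108 mm, top 52 mm above the table), rad, counter-clockwise from above, stops at +-1.4. At 0 the bar's red end points at the bracket and the tray's rim hole lies exactly under the bracket's. That hole is 34 mm along the rim, 26 mm across, 91 mm from the axis, in line with the red end. Friction about 0.06 Nm; stays where left.
- lock_mouth (a point): Centre of the mouth of the 28 mm hole in the fixed grey lock bracket at the tray's edge, 74 mm above the table, 91 mm from the tray's axis; z up, x points to the tray's axis. Plate 12 mm thick, 46 x 60 mm. The rim turns 10 mm beneath it; under the rim is a fixed foot with a 28 mm hole in line. The way through is free only with the tray at 0.
- red_pin_grip (a point): Centre of the pin's upright red handle (22 mm diameter, 40 mm high); z up along the pin. Collar (42 mm diameter, 6 mm thick) has its underside 45 mm below this point; shank 14 mm, tapered nose, tip 111 mm below. 0.09 kg. It hangs by its collar in a fixed grey rack, point 120 mm above the table. Fully home this point is 45 mm above lock_mouth.
- blue_pin_grip (a point): Centre of the blue handle of a spare pin (same handle and collar, shank only 45 mm) that hangs in the rack's other hole, 90 mm from the red one; it stays there.
- pin_rack: Fixed grey block, 50 mm (x) by 150 mm (y), 75 mm high, with two 24 mm holes in its top, 45 mm either side of its centre along y; the pins hang in them. Origin at the centre of its underside.
Mind the look-alikes: they are no part of the job. What is shaped like the part that bears red_pin_grip but orange is not meant.

How it is judged:
By the outcome, as a careful person would: the job done as asked, in the order asked, and still so for the second after the job is handed in, with the robot touching nothing.
It also fails if it takes over 58 s, if anything falls off the work surface, if the arm or the gripper's body presses on something with over 40 N, if the wrist force passes 120 N, or if a joint passes its speed limit or range.

## Working session

There is one attempt and no reset: what is moved stays moved. The work goes in short steps, Python scripts to look and compute and a tool call to move; the robot and the scene stay as the last step left them, time stands still between calls to the robot, and variables do not carry over. Pictures are saved under pics/ and viewed, about 8 in all and at most 12, crops included, and the job is handed in when it is done.

Besides the shell and the picture viewer there is one more tool, called after ">>>" as name(argument=value, ...) on one line, values as JSON. apply_moves: Moves the arm, as the interface text tells. Its arguments: {"type":"object","properties":{"commands":{"type":"string"},"squeeze":{"type":"number"}},"required":["commands"]}

```bash
ls; mkdir -p pics; cat > h.py <<'E'
import numpy as np, cv2
from plant import sense, read_camera, finish_job
def und(c,px):
    p=cv2.undistortPoints(np.array(px,float).reshape(-1,1,2),c["camera_matrix"],np.array(c["distortion"],float))[:,0]
    d=np.c_[p[:,0],-p[:,1],-np.ones(len(p))]
    return d
def plane(c,px,z):
    P=np.array(c["pose"]);d=und(c,px)@P[:3,:3].T;o=P[:3,3]
    return o+d*((z-o[2])/d[:,2])[:,None]
def dep(c,px):
    P=np.array(c["pose"]);px=np.atleast_2d(px);d=und(c,px)
    z=np.array([c["depth"][int(round(v)),int(round(u))] for u,v in px])
    return (d*z[:,None])@P[:3,:3].T+P[:3,3]
def cloud(c):
    h,w=c["depth"].shape;u,v=np.meshgrid(np.arange(w),np.arange(h))
    d=und(c,np.c_[u.ravel(),v.ravel()])*c["depth"].reshape(-1,1)
    P=np.array(c["pose"]);return (d@P[:3,:3].T+P[:3,3]).reshape(h,w,3)
def save(c,n):cv2.imwrite("pics/"+n,c["frame"][:,:,::-1])
E
python3 - <<'E'
from h import *
for n in("top","scene"):
    c=read_camera(n);save(c,n+"0.png");np.savez("/tmp/"+n,**{k:np.array(v) for k,v in c.items()});print(n,np.array(c["pose"]).round(3).tolist())
s=sense();print(s["time_s"],s["tcp_pos"],s["ee_rot"],s["force"],s["gripper_width"])
a=cv2.imread("pics/top0.png");b=cv2.imread("pics/scene0.png")
cv2.imwrite("pics/both.png",np.vstack([a,b])[:, :])
E
```

```text
pics
top [[-0.007, 0.99, -0.142, 0.411], [-1.0, -0.006, 0.008, -0.102], [0.007, 0.142, 0.99, 1.186], [0.0, 0.0, 0.0, 1.0]]
scene [[0.512, 0.46, -0.725, -0.09], [-0.859, 0.281, -0.428, -0.464], [0.007, 0.842, 0.539, 0.55], [0.0, 0.0, 0.0, 1.0]]
0.1 [0.2273403  0.63499462 0.22159417] [[-5.21489451e-04  3.37035813e-01  9.41491683e-01]
 [-1.68272081e-03  9.41490182e-01 -3.37036208e-01]
 [-9.99998448e-01 -1.76002847e-03  7.61599776e-05]] [ 1.07789475 -0.23838223 -0.3931378 ] 0.0870483662187027
```

View pics/top0.png

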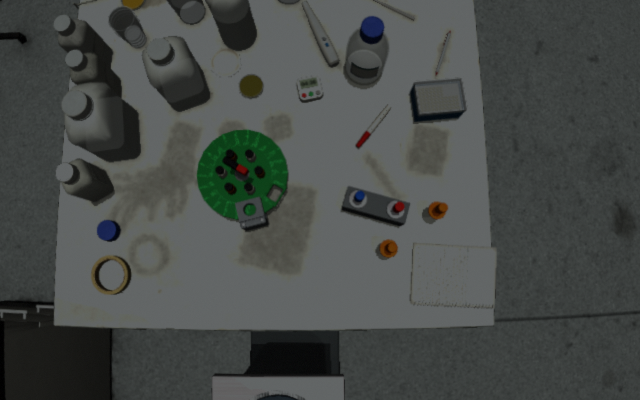

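View pics/scene0.png

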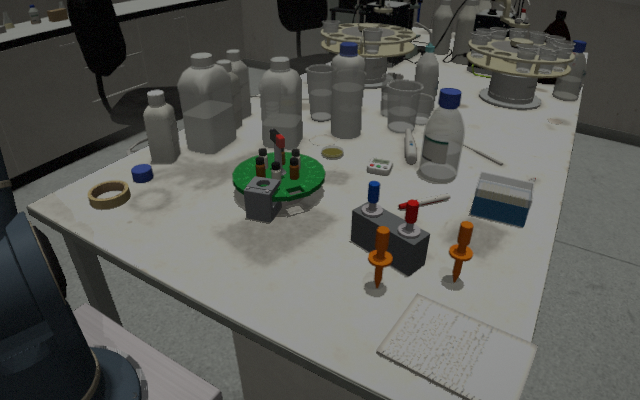

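Top view: carousel at (242,174) with the bar's red end near (241,170), the bracket at (250,210), the rack with blue handle at (359,197) and red handle at (398,207). Candidates for the red pin are the red handle (398,207), the orange look-alikes (437,211) and (388,248), the red marker (372,127) and the blue pin (359,197). The description (red, in the rack) gives (398,207). Next I measure and take a close crop.

```bash
cat > m.py <<'E'
from h import *
c=read_camera("top");C=cloud(c);f=c["frame"]
hsv=cv2.cvtColor(f,cv2.COLOR_RGB2HSV)
H,S,V=[hsv[...,i].astype(int) for i in range(3)]
def rep(n,m):
    k,l,st,ce=cv2.connectedComponentsWithStats(m.astype(np.uint8))
    for i in range(1,k):
        if st[i,4]>=12:
            p=C[l==i];print(n,ce[i].round(1),st[i,4],"mean",p.mean(0).round(4),"top z",np.percentile(p[:,2],90).round(4))
rep("red",((H<5)|(H>174))&(S>150)&(V>60))
rep("blue",(H>105)&(H<125)&(S>130)&(V>50))
rep("orange",(H>7)&(H<16)&(S>180)&(V>70))
g=(H>50)&(H<75)&(S>120)&(V>40);rep("green",g)
# high things near carousel: bar z>0.118
Z=C[...,2]
box=np.zeros_like(g);box[125:235,190:295]=1
for n,lo,hi in(("bar",.122,.16),("vial",.085,.115),("brkt",.066,.082)):
    m=box&(Z>lo)&(Z<hi)
    if n=="brkt": m&=(S<60)
    rep(n,m)
    if n!="vial":
        p=C[m]; v,u=np.nonzero(m); r=cv2.minAreaRect(p[:,:2].astype(np.float32)*1000);print(n,r, "bbox px",u.min(),u.max(),v.min(),v.max())
# tray circle on plane .052
k,l,st,ce=cv2.connectedComponentsWithStats(g.astype(np.uint8));i=1+st[1:,4].argmax()
cn=max(cv2.findContours((l==i).astype(np.uint8),0,1)[0],key=cv2.contourArea)
w=plane(c,cv2.convexHull(cn)[:,0],.052)[:,:2]
A=np.c_[2*w,np.ones(len(w))];x=np.linalg.lstsq(A,(w**2).sum(1),rcond=None)[0];print("tray c",x[:2],"r",np.sqrt(x[2]+x[0]**2+x[1]**2))
rk=np.zeros_like(g);rk[180:230,335:415]=1
m=rk&(Z>.07)&(Z<.079)&(S<60);p=C[m];print("rack",cv2.minAreaRect(p[:,:2].astype(np.float32)*1000))
a=cv2.convertScaleAbs(f[120:270,185:455,::-1],alpha=2.2);cv2.imwrite("pics/crop1.png",cv2.resize(a,None,fx=2.9,fy=2.9,interpolation=2))
E
python3 m.py
```

```text
red [362.6 138.9] 72 mean [ 0.7265 -0.2113  0.0159] top z 0.0184
red [241.2 168.9] 56 mean [0.6241 0.0666 0.1533] top z 0.1554
red [399.2 206. ] 65 mean [ 0.5424 -0.2765  0.1402] top z 0.1424
blue [372.2  26.4] 354 mean [ 0.92   -0.2184  0.2272] top z 0.2266
blue [359.6 194.9] 68 mean [ 0.5629 -0.188   0.1681] top z 0.1426
blue [106.2 229.8] 290 mean [0.5011 0.4178 0.0346] top z 0.0335
orange [437.5 209.8] 151 mean [ 0.5387 -0.3724  0.0931] top z 0.1319
orange [388.3 247.6] 165 mean [ 0.4541 -0.2569  0.0931] top z 0.1321
green [310.5  93.5] 12 mean [ 0.8084 -0.084   0.1173] top z 0.0228
green [240.7 170.7] 4696 mean [0.6404 0.0838 0.0558] top z 0.0554
green [249.7 209.5] 95 mean [0.5475 0.0612 0.0524] top z 0.0552
bar [234.9 165.9] 217 mean [0.6315 0.0809 0.1508] top z 0.1551
bar ((632.8577270507812, 81.98680114746094), (61.78777313232422, 15.7404146194458), 59.31320571899414) bbox px 222 248 156 175
vial [229.5 153.6] 61 mean [0.6716 0.1032 0.0989] top z 0.102
vial [249.3 154. ] 67 mean [0.6703 0.0575 0.0982] top z 0.1027
vial [219.1 170.2] 66 mean [0.6329 0.1265 0.0984] top z 0.1027
vial [258.7 170.1] 56 mean [0.6324 0.0352 0.0982] top z 0.1029
vial [228.2 186.4] 66 mean [0.595  0.1046 0.0988] top z 0.1032
vial [248.2 186.3] 65 mean [0.5948 0.0588 0.0989] top z 0.1024
brkt [223.8 174.1] 14 mean [0.6281 0.1199 0.076 ] top z 0.0813
brkt [250.6 213.3] 562 mean [0.5359 0.0559 0.0743] top z 0.0772
brkt ((583.6569213867188, 75.67098999023438), (160.805908203125, 83.42688751220703), 11.339299201965332) bbox px 221 266 157 228
tray c [0.6335435 0.0813851] r 0.10858602626390117
rack ((555.5203247070312, -234.16763305664062), (148.75840759277344, 51.260643005371094), 73.87332153320312)
```

View pics/crop1.png

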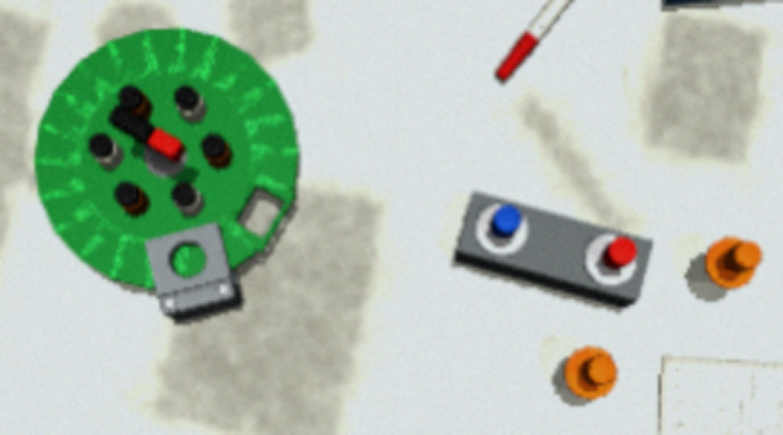

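The crop shows the red handle in the rack at crop (620,250), with the orange ones standing free outside the rack. The red pin from its mask is (0.542,-0.277), and the rack geometry gives (0.543,-0.277), so they agree. The tray's rim hole is at crop (262,213), counter-clockwise of the bracket by about 46°. I'm moving over the bar.

>>> apply_moves(commands="1 0.34 -0.46 0 0 0 -1;1 0.34 -0.46 0 0 0 -1;1 0.34 -0.46 0 0 0 -1;1 0.34 -0.46 0 0 0 -1;1 0.34 -0.46 0 0 0 -1;1 0.34 -0.46 0 0 0 -1;1 0.34 -0.46 0 0 0 -1;1 0.34 -0.46 0 0 0 -1;1 0.34 -0.46 0 0 0 -1;1 0.34 -0.46 0 0 0 -1")

```text
time_s: 1.4
tcp_pos: [0.4328, 0.3577, 0.2226]
ee_rot: [[0.0, 0.94, 0.341], [0.0, 0.341, -0.94], [-1.0, 0.0, -0.0]]
force: [-0.2, -0.1, -0.4]
gripper_width: 0.0867
```

```bash
cat > m2.py <<'E'
from h import *
c=dict(np.load("/tmp/top.npz"));C=cloud(c);f=c["frame"]
hsv=cv2.cvtColor(f,cv2.COLOR_RGB2HSV);H,S,V=[hsv[...,i].astype(int) for i in range(3)];Z=C[...,2]
ax=np.array([.6333,.0817])
# bracket plate
box=np.zeros(Z.shape,bool);box[195:222,230:272]=1
m=box&(Z>.070)&(Z<.081)&(S<60)
k,l,st,ce=cv2.connectedComponentsWithStats(m.astype(np.uint8));i=1+st[1:,4].argmax();v,u=np.nonzero(l==i)
w=plane(c,np.c_[u,v],.074)[:,:2]
print("plate",cv2.minAreaRect((w*1000).astype(np.float32)))
def ang(p):d=p-ax;return np.degrees(np.arctan2(d[1],d[0])),np.hypot(*d)
# bracket hole: non-grey inside
g=(H>50)&(H<75)&(S>120)&(V>30);hb=np.zeros_like(g);hb[201:218,241:259]=1
k,l,st,ce=cv2.connectedComponentsWithStats((g&hb).astype(np.uint8));i=1+st[1:,4].argmax();p=plane(c,[ce[i]],.074)[0,:2];print("lock hole",ce[i],p,ang(p))
hb=np.zeros_like(g);hb[183:202,266:285]=1
k,l,st,ce=cv2.connectedComponentsWithStats((~g&hb&(S<90)).astype(np.uint8))
for i in range(1,k):
    if st[i,4]>10: p=plane(c,[ce[i]],.052)[0,:2];print("rim hole",st[i],p,ang(p))
E
python3 m2.py
```

```text
plate ((539.4976196289062, 56.71949768066406), (58.457698822021484, 60.42099380493164), 14.127520561218262)
lock hole [249.46601942 209.24271845] [0.5454078  0.05862397] (np.float64(-165.28905562023672), np.float64(0.09087101440447903))
rim hole [267 185  15  17 155] [0.58650921 0.00347726] (np.float64(-120.88675490532398), np.float64(0.0911491880920926))
rim hole [279 192   6  10  35] [ 0.57464738 -0.0156369 ] (np.float64(-121.072046897684), np.float64(0.11364243485454735))
```

>>> apply_moves(commands="1 0.34 -0.46 0 0 0 -1;1 0.34 -0.46 0 0 0 -1;1 0.34 -0.46 0 0 0 -1;1 0.34 -0.46 0 0 0 -1;1 0.34 -0.46 0 0 0 -1;1 0.34 -0.46 0 0 0 -1;1 0.34 -0.46 0 0 0 -1;1 0.34 -0.46 0 0 0 -1;1 0.34 -0.46 0 0 0 -1;1 0.34 -0.46 0 0 0 -1")

```text
time_s: 2.65
tcp_pos: [0.6364, 0.0815, 0.2225]
ee_rot: [[0.0, 0.866, -0.5], [-0.0, -0.5, -0.866], [-1.0, 0.0, 0.0]]
force: [0.6, 0.3, 0.4]
gripper_width: 0.0872
```

```bash
python3 - <<'E'
from h import *
c=read_camera("wrist");C=cloud(c);s=sense();print(s["tcp_pos"],s["ee_rot"][:2,1],s["qpos"].round(2) if hasattr(s["qpos"],"round") else s["qpos"]);Z=C[...,2]
m=(Z>.135)&(Z<.165)&(np.hypot(C[...,0]-.633,C[...,1]-.082)<.045)
print(m.sum(),np.median(Z[m]) if m.any() else 0)
if m.any():
    v,u=np.nonzero(m);w=plane(c,np.c_[u,v],.153)[:,:2]
    print(cv2.minAreaRect((w*1000).astype(np.float32)),C[m][:,:2].mean(0))
cv2.imwrite("pics/w1.png",cv2.convertScaleAbs(c["frame"][:,:,::-1],alpha=2))
E
```

```text
[0.63882336 0.0756773  0.22274547] [ 0.86178423 -0.50724767] [-0.55  0.44  0.52  1.64 -0.23  1.12 -0.51]
1495 0.1505840332162661
((633.7913818359375, 83.4885025024414), (60.75897979736328, 14.086158752441406), 59.27094650268555) [0.63366172 0.08366656]
```

View pics/w1.png

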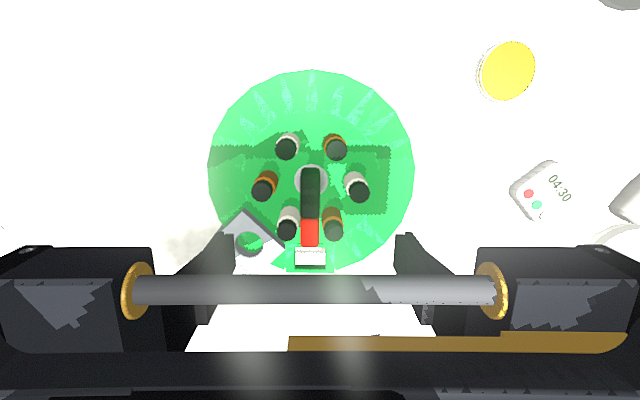

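The wrist view shows the bar at (310,205) between the jaws, clear of all vials. It measures centre (0.634,0.083), 60.8×14.1 mm at 59.3°, which agrees with the top view. I'll let the arm settle, then descend.

>>> apply_moves(commands="1 0 0 0 0 0 0;1 0 0 0 0 0 0;1 0 0 0 0 0 0")

```text
time_s: 3.08
tcp_pos: [0.6351, 0.0847, 0.2225]
ee_rot: [[-0.0, 0.87, -0.494], [0.001, -0.494, -0.87], [-1.0, -0.001, -0.0]]
force: [-0.4, 0.7, 0.1]
gripper_width: 0.0874
```

>>> apply_moves(commands="1 -0.025 -0.035 -0.3 0 0 -0.2;1 0 0 -0.4 0 0 0;1 0 0 -0.4 0 0 0;1 0 0 -0.4 0 0 0;1 0 0 -0.2 0 0 0;1 0 0 0 0 0 0;1 0 0 0 0 0 0")

```text
time_s: 3.95
tcp_pos: [0.6346, 0.0815, 0.1213]
ee_rot: [[0.002, 0.86, -0.511], [0.0, -0.511, -0.86], [-1.0, 0.001, -0.001]]
force: [-0.1, -0.6, 0.6]
gripper_width: 0.0871
```

>>> apply_moves(commands="-1 0 0 0 0 0 0;-1 0 0 0 0 0 0;-1 0 0 0 0 0 0;-1 0 0 0 0 0 0;-1 0 0 0 0 0 0;-1 0 0 0 0 0 0", squeeze=20)

```text
time_s: 4.7
tcp_pos: [0.634, 0.0814, 0.1205]
ee_rot: [[0.0, 0.86, -0.511], [-0.0, -0.511, -0.86], [-1.0, 0.0, -0.0]]
force: [-1.1, 0.8, 0.0]
gripper_width: 0.035
```

>>> apply_moves(commands="-1 0 0 0 0 0 0;-1 0 0 0 0 0 0;-1 0 0 0 0 0 0;-1 0 0 0 0 0 0")

```text
time_s: 5.2
tcp_pos: [0.6329, 0.082, 0.1204]
ee_rot: [[-0.002, 0.86, -0.51], [0.001, -0.51, -0.86], [-1.0, -0.002, 0.0]]
force: [-4.9, 1.0, 3.2]
gripper_width: 0.0157
```

>>> apply_moves(commands="-1 0 0 0 0 0 -0.9;-1 0 0 0 0 0 -0.9;-1 0 0 0 0 0 -0.9;-1 0 0 0 0 0 -0.9;-1 0 0 0 0 0 -0.9;-1 0 0 0 0 0 -0.9;-1 0 0 0 0 0 -0.9;-1 0 0 0 0 0 -0.9;-1 0 0 0 0 0 -0.9;-1 0 0 0 0 0 -0.86")

```text
time_s: 6.45
tcp_pos: [0.6336, 0.0813, 0.1205]
ee_rot: [[-0.001, 0.248, -0.969], [-0.0, -0.969, -0.248], [-1.0, 0.0, 0.001]]
force: [-3.4, 0.8, 1.9]
gripper_width: 0.0158
```

>>> apply_moves(commands="-1 0 0 0 0 0 0;-1 0 0 0 0 0 0;-1 0 0 0 0 0 0")

```text
time_s: 6.82
tcp_pos: [0.6336, 0.0813, 0.1205]
ee_rot: [[-0.001, 0.251, -0.968], [-0.0, -0.968, -0.251], [-1.0, -0.0, 0.001]]
force: [-4.2, 0.3, 2.0]
gripper_width: 0.0158
```

```bash
cat > m3.py <<'E'
from h import *
import sys
s=sense();R=np.array(s["ee_rot"]);print("jaw",np.degrees(np.arctan2(R[1,1],R[0,1])),"red dir",np.degrees(np.arctan2(R[1,1],R[0,1]))-90,s["force"],s["torque"],s["qpos"])
c=read_camera("wrist")
cv2.imwrite("pics/%s.png"%sys.argv[1],cv2.convertScaleAbs(c["frame"][:,:,::-1],alpha=1.3))
E
python3 m3.py w2
```

```text
jaw -75.47028435667579 red dir -165.4702843566758 [-4.19097413  0.29214211  2.03398492] [0.10335014 1.20175794 0.01125741] [-0.66043592  0.58631726  0.67260322  1.75379897 -0.43547233  0.9564226
 -1.12949118]
```

>>> apply_moves(commands="1 0 0 0 0 0 0;1 0 0 0 0 0 0;1 0 0 0 0 0 0;1 0 0 0 0 0 0;1 0 0 0 0 0 0;1 0 0 0.4 0 0 0;1 0 0 0.5 0 0 0;1 0 0 0.6 0 0 0;1 0 0 0.5 0 0 0;1 0 0 0 0 0 0")

```text
time_s: 8.12
tcp_pos: [0.6356, 0.0811, 0.2432]
ee_rot: [[0.005, 0.25, -0.968], [0.001, -0.968, -0.25], [-1.0, 0.0, -0.005]]
force: [0.1, 0.4, -0.7]
gripper_width: 0.0867
```

```bash
python3 - <<'E'
from h import *
c=read_camera("top");C=cloud(c);Z=C[...,2]
w=read_camera("wrist");cv2.imwrite("pics/w3.png",cv2.convertScaleAbs(w["frame"][:,:,::-1],alpha=1.2))
D=cloud(w);m=(D[...,2]>.135)&(D[...,2]<.165)&(np.hypot(D[...,0]-.633,D[...,1]-.082)<.045)
v,u=np.nonzero(m);print("bar",m.sum(),cv2.minAreaRect((plane(w,np.c_[u,v],.153)[:,:2]*1000).astype(np.float32)) if m.any() else 0)
a=cv2.resize(cv2.convertScaleAbs(c["frame"][185:235,215:275,::-1],alpha=2.5),None,fx=8,fy=8,interpolation=2)
b=cv2.resize(cv2.convertScaleAbs(w["frame"][:,:,::-1],alpha=1.2),(480,300))
cv2.imwrite("pics/c3.png",np.vstack([a,b]) if a.shape[1]==b.shape[1] else a)
s=sense();R=np.array(s["ee_rot"]);print(s["tcp_pos"],np.degrees(np.arctan2(R[1,1],R[0,1])),s["gripper_width"])
E
```

```text
bar 1298 ((635.071044921875, 81.87883758544922), (60.51271057128906, 14.069986343383789), 14.90153980255127)
[0.63357137 0.08153986 0.23998089] -75.49288399946727 0.08694670105833453
```

View pics/c3.png

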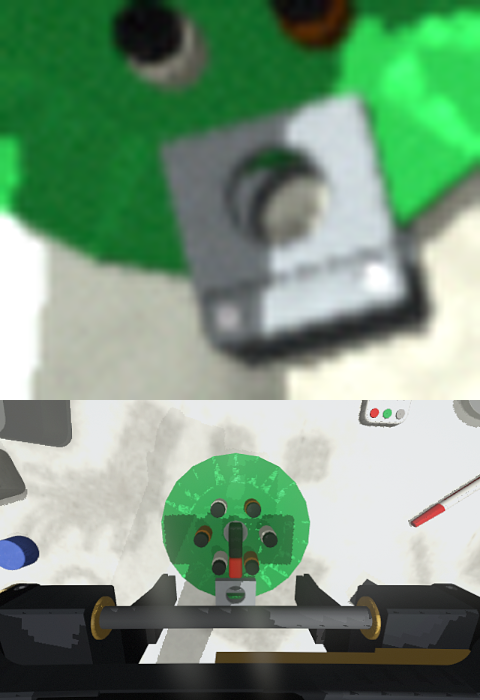

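The top crop shows the bracket hole open through the rim hole, with just a green sliver on the inner side from parallax. The wrist view shows the red end pointing at the bracket at (235,590). I'll check alignment more closely from right above the bracket on the way to the rack.

```bash
python3 - <<'E'
from h import *
w=read_camera("wrist");print(np.array(w["pose"]).round(3)); s=sense();print(s["tcp_pos"],s["qpos"].round(2)); print(w["camera_matrix"])
E
```

```text
[[ 0.25   0.927  0.28   0.71 ]
 [-0.968  0.24   0.072  0.101]
 [-0.    -0.289  0.957  0.4  ]
 [ 0.     0.     0.     1.   ]]
[0.63319965 0.08161175 0.23928392] [-0.71  0.47  0.74  1.64 -0.34  1.17 -1.21]
[[324.63155458   0.         313.89930356]
 [  0.         324.63155458 196.84030624]
 [  0.           0.           1.        ]]
```

>>> apply_moves(commands="1 -0.5 -0.12 0 0 0 0;1 -0.5 -0.12 -0.1 0 0 0;1 -0.5 -0.12 -0.2 0 0 0;1 -0.5 -0.12 -0.2 0 0 0;1 -0.4 -0.12 -0.2 0 0 0;1 -0.35 -0.11 -0.13 0 0 0;1 0 0 0 0 0 0;1 0 0 0 0 0 0")

```text
time_s: 9.28
tcp_pos: [0.4699, 0.0392, 0.1908]
ee_rot: [[0.001, 0.251, -0.968], [-0.0, -0.968, -0.251], [-1.0, 0.001, -0.001]]
force: [-0.2, 0.2, -1.3]
gripper_width: 0.0869
```

```bash
python3 - <<'E'
from h import *
w=read_camera("wrist");print(np.array(w["pose"])[:3,3].round(3),sense()["tcp_pos"])
f=w["frame"];hsv=cv2.cvtColor(f,cv2.COLOR_RGB2HSV);D=cloud(w);Z=D[...,2]
near=np.hypot(D[...,0]-.545,D[...,1]-.059)<.06
m=near&(Z>.068)&(Z<.082)
v,u=np.nonzero(m);print(m.sum(),u.min(),u.max(),v.min(),v.max())
pl=plane(w,np.c_[u,v],.074)[:,:2];print("plate",cv2.minAreaRect((pl*1000).astype(np.float32)))
# inner hole of plate mask
cs,h=cv2.findContours(m.astype(np.uint8),cv2.RETR_CCOMP,cv2.CHAIN_APPROX_NONE)
for q,hh in zip(cs,h[0]):
    if hh[3]>=0 and cv2.contourArea(q)>80:
        p=(plane(w,q[:,0],.074)[:,:2]*1000).astype(np.float32);print("hole",cv2.minEnclosingCircle(p),cv2.fitEllipse(p))
m=(Z>.135)&(Z<.165)&(np.hypot(D[...,0]-.633,D[...,1]-.082)<.045);v2,u2=np.nonzero(m)
if len(u2)>50: print("bar",cv2.minAreaRect((plane(w,np.c_[u2,v2],.153)[:,:2]*1000).astype(np.float32)))
a=f[v.min()-40:v.max()+20,u.min()-25:u.max()+25,::-1];cv2.imwrite("pics/c4.png",cv2.resize(cv2.convertScaleAbs(a,alpha=1.2),None,fx=5,fy=5,interpolation=2));print(a.shape,u.min()-25,v.min()-40)
E
```

```text
[0.546 0.059 0.351] [0.47013284 0.03922511 0.19097157]
4858 270 358 20 149
plate ((554.5299072265625, 60.7410888671875), (97.95865631103516, 67.66016387939453), 14.490657806396484)
hole ((543.9603881835938, 58.43906784057617), 14.848840713500977) ((543.928466796875, 58.38716125488281), (28.713510513305664, 28.9887752532959), 18.528181076049805)Traceback (most recent call last):
  File "<stdin>", line 15, in <module>
cv2.error: OpenCV(4.12.0) /io/opencv/modules/imgproc/src/resize.cpp:4208: error: (-215:Assertion failed) !ssize.empty() in function 'resize'
```

```bash
python3 - <<'E'
from h import *
w=read_camera("wrist");a=w["frame"][0:170,240:400,::-1];cv2.imwrite("pics/c4.png",cv2.resize(cv2.convertScaleAbs(a,alpha=1.2),None,fx=3.5,fy=3.5,interpolation=2))
E
```

```text
(no output)
```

View pics/c4.png

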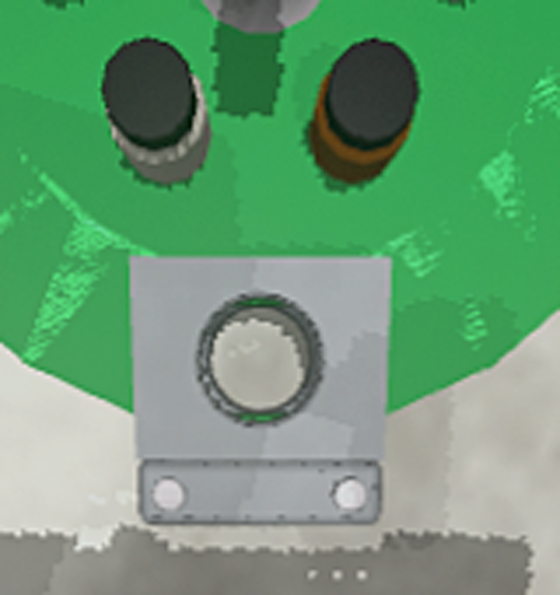

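The wrist crop shows the bracket hole at about (262,358) with thin green slivers, equal at top and bottom, and nothing showing at the sides. The tray hole is centred, and the lock mouth measures (0.544,0.0585). Next is the red pin.

>>> apply_moves(commands="1 0.15 -0.66 0 0 0 0.44;1 0.15 -0.66 0 0 0 0.44;1 0.15 -0.66 0 0 0 0.44;1 0.15 -0.66 0 0 0 0.44;1 0.15 -0.66 0 0 0 0.44;1 0.15 -0.66 0 0 0 0.44;1 0.15 -0.66 0 0 0 0.44;1 0.15 -0.66 0 0 0 0.44;1 0 0 0 0 0 0;1 0 0 0 0 0 0")

```text
time_s: 10.62
tcp_pos: [0.5413, -0.2774, 0.1903]
ee_rot: [[-0.001, 0.532, -0.847], [0.001, -0.847, -0.532], [-1.0, -0.001, 0.0]]
force: [0.3, 1.1, -0.3]
gripper_width: 0.0873
```

```bash
python3 - <<'E'
from h import *
w=read_camera("wrist");s=sense();print(s["tcp_pos"],s["ee_rot"][:2,1])
f=w["frame"];hsv=cv2.cvtColor(f,cv2.COLOR_RGB2HSV);D=cloud(w);Z=D[...,2]
H,S,V=[hsv[...,i].astype(int) for i in range(3)]
m=((H<5)|(H>174))&(S>130)&(V>60)&(np.hypot(D[...,0]-.543,D[...,1]+.277)<.05)
t=m&(Z>.132)
v,u=np.nonzero(t);print(m.sum(),t.sum())
if len(u)>20:
    p=(plane(w,np.c_[u,v],.140)[:,:2]*1000).astype(np.float32);print("top disc",cv2.minEnclosingCircle(p),p.mean(0),u.mean(),v.mean())
cv2.imwrite("pics/w5.png",cv2.convertScaleAbs(f[:,:,::-1],alpha=1.1))
E
```

```text
[ 0.54143415 -0.27664154  0.19036533] [ 0.53269246 -0.84630831]
603 568
top disc ((542.2564086914062, -276.71710205078125), 10.899435043334961) [ 540.9506 -276.5547] 312.4031690140845 218.34330985915494
```

View pics/w5.png

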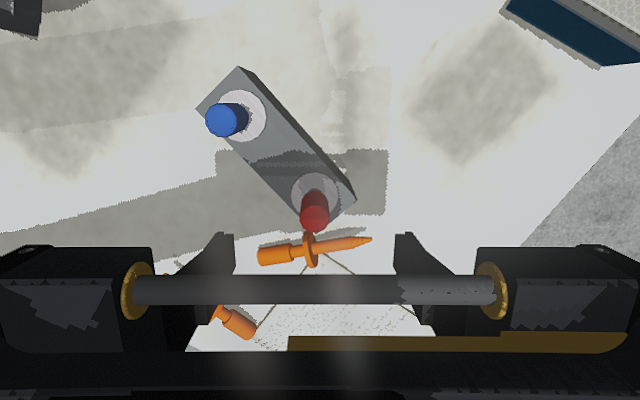

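```bash
python3 - <<'E'
from h import *
c=read_camera("scene");save(c,"s2.png")
c=read_camera("top");C=cloud(c);hsv=cv2.cvtColor(c["frame"],cv2.COLOR_RGB2HSV);H,S,V=[hsv[...,i].astype(int) for i in range(3)]
k,l,st,ce=cv2.connectedComponentsWithStats(((H>7)&(H<16)&(S>180)&(V>60)).astype(np.uint8))
for i in range(1,k):
    if st[i,4]>12: print(ce[i],st[i],C[l==i].mean(0),np.percentile(C[l==i][:,2],90))
E
```

```text
[397.96407186 297.08982036] [384 292  26  11 167] [ 0.34040665 -0.28475574  0.043042  ] 0.03939834831555418
```

View pics/s2.png

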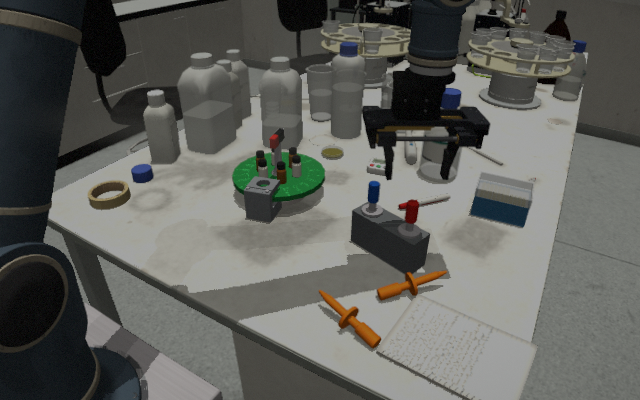

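The scene view shows the red pin still in the rack under the open gripper. Both orange look-alikes, which stood on their tips, have toppled onto the table at (348,318) and (412,285). They are clear of my path and not my doing: force stayed near zero and I passed well above them. Now the grasp on red.

>>> apply_moves(commands="1 0.017 0 -0.3 0 0 0;1 0 0 -0.4 0 0 0;1 0 0 -0.4 0 0 0;1 0 0 -0.25 0 0 0;1 0 0 -0.1 0 0 0;1 0 0 0 0 0 0;1 0 0 0 0 0 0")

```text
time_s: 11.65
tcp_pos: [0.5425, -0.2783, 0.1045]
ee_rot: [[0.001, 0.531, -0.847], [-0.001, -0.847, -0.531], [-1.0, 0.001, -0.001]]
force: [-0.2, 0.6, 0.3]
gripper_width: 0.0872
```

>>> apply_moves(commands="-1 0 0 0 0 0 0;-1 0 0 0 0 0 0;-1 0 0 0 0 0 0;-1 0 0 0 0 0 0;-1 0 0 0 0 0 0;-1 0 0 0 0 0 0;-1 0 0 0 0 0 0;-1 0 0 0 0 0 0;-1 0 0 0 0 0 0;-1 0 0 0 0 0 0", squeeze=25)

```text
time_s: 12.9
tcp_pos: [0.5419, -0.2779, 0.1037]
ee_rot: [[-0.0, 0.531, -0.847], [0.0, -0.847, -0.531], [-1.0, -0.0, 0.0]]
force: [0.2, 0.0, -1.0]
gripper_width: 0.0217
```

>>> apply_moves(commands="-1 0 0 0.15 0 0 0;-1 0 0 0.25 0 0 0;-1 0 0 0.35 0 0 0;-1 0 0 0.4 0 0 0;-1 0 0 0.4 0 0 0;-1 0 0 0.35 0 0 0;-1 0 0 0.2 0 0 0;-1 0 0 0.1 0 0 0;-1 0 0 0 0 0 0;-1 0 0 0 0 0 0")

```text
time_s: 14.15
tcp_pos: [0.5416, -0.2776, 0.235]
ee_rot: [[-0.001, 0.531, -0.847], [0.001, -0.847, -0.531], [-1.0, -0.001, 0.001]]
force: [0.8, 0.1, -1.3]
gripper_width: 0.0214
```

```bash
cat > p.py <<'E'
from h import *
s=sense();print(s["time_s"],s["tcp_pos"],s["force"],s["gripper_width"])
c=read_camera("scene");f=c["frame"];C=cloud(c);hsv=cv2.cvtColor(f,cv2.COLOR_RGB2HSV);H,S,V=[hsv[...,i].astype(int) for i in range(3)]
d=C-np.array(s["tcp_pos"]);t=s["tcp_pos"]
m=(np.hypot(d[...,0],d[...,1])<.025)&(d[...,2]<-.034)&(d[...,2]>-.11)
for lo,hi in((-.05,-.035),(-.065,-.05),(-.08,-.065),(-.1,-.08)):
    q=m&(d[...,2]>lo)&(d[...,2]<hi)
    if q.sum()>3: print(lo,q.sum(),(C[q].mean(0)-t).round(4))
if m.any():
    v,u=np.nonzero(m);print("lowest",d[...,2][m].min());x0,y0=int(u.mean())-60,int(v.mean())-90
    cv2.imwrite("pics/p.png",cv2.resize(cv2.convertScaleAbs(f[max(0,y0):y0+150,max(0,x0):x0+140,::-1],alpha=1.8),None,fx=4,fy=4,interpolation=2))
E
python3 p.py
```

```text
14.15 [ 0.54162999 -0.27764303  0.23499111] [ 0.80418817  0.14834726 -1.33769633] 0.021444472683827712
-0.05 57 [-0.0078  0.0001 -0.0437]
-0.065 65 [-0.0076  0.0002 -0.0577]
-0.08 56 [-0.0077  0.0003 -0.072 ]
-0.1 28 [-0.0059  0.0007 -0.0868]
lowest -0.09530834135982302
```

View pics/p.png

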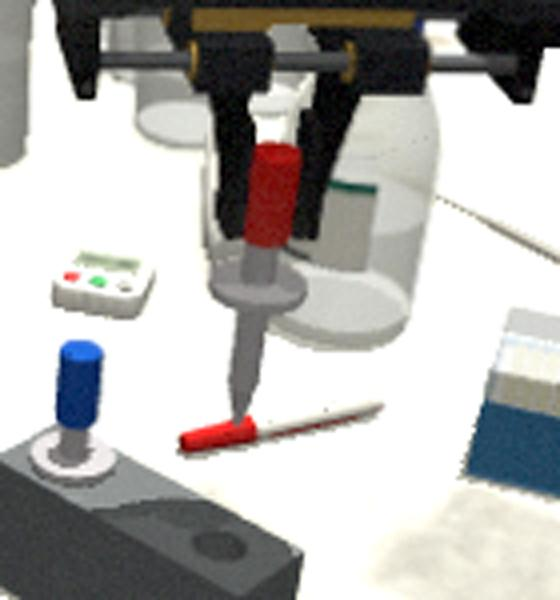

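The crop shows the red pin held upright with its tip clear of the rack, the blue pin still in its hole, and the red hole empty. The shank offset is constant over its height, so the pin is vertical. Next is the carry to the bracket.

>>> apply_moves(commands="-1 0 0.3 0.3 0 0 -0.35;-1 0.01 0.6 0 0 0 -0.35;-1 0.01 0.65 0 0 0 -0.35;-1 0 0.65 0 0 0 -0.35;-1 0.01 0.65 0 0 0 -0.35;-1 0 0.65 0 0 0 -0.35;-1 0.01 0.65 0 0 0 -0.35;-1 0 0.65 0 0 0 -0.35;-1 0.01 0.5 -0.1 0 0 -0.35;-1 0 0.3 -0.2 0 0 -0.35")

```text
time_s: 15.45
tcp_pos: [0.545, 0.0602, 0.2353]
ee_rot: [[0.0, 0.254, -0.967], [0.0, -0.967, -0.254], [-1.0, -0.0, -0.0]]
force: [1.2, -0.0, -1.5]
gripper_width: 0.0213
```

>>> apply_moves(commands="-1 0 0 0 0 0 0;-1 0 0 -0.3 0 0 0;-1 0 0 -0.3 0 0 0;-1 0 0 0 0 0 0;-1 0 0 0 0 0 0")

```text
time_s: 16.08
tcp_pos: [0.5452, 0.0574, 0.1998]
ee_rot: [[0.0, 0.251, -0.968], [-0.0, -0.968, -0.251], [-1.0, 0.0, -0.0]]
force: [1.1, 0.1, -1.4]
gripper_width: 0.0213
```

```bash
python3 p.py
```

```text
16.075 [0.5452023  0.05741423 0.19980086] [ 1.06551146  0.06516476 -1.38103549] 0.02126294336284814
-0.05 41 [-0.0072 -0.002  -0.0424]
-0.065 48 [-0.0066 -0.0019 -0.0579]
-0.08 34 [-0.0067 -0.0018 -0.0723]
-0.1 19 [-0.0048 -0.0003 -0.0869]
lowest -0.09581707845836707
```

View pics/p.png

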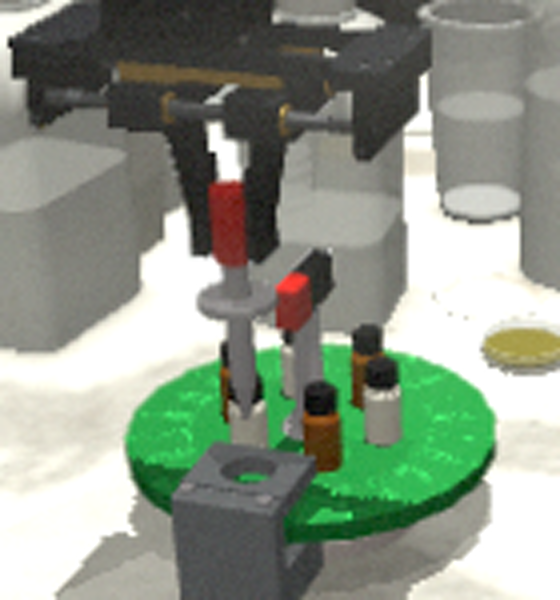

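The crop shows the pin upright above the bracket. The tip appears just behind the hole because it's still about 30 mm above it, and the offsets are within 2 mm against 6 mm of clearance. I'm descending gently.

>>> apply_moves(commands="-1 -0.01 0.015 -0.15 0 0 0;-1 0 0 -0.15 0 0 0;-1 0 0 -0.15 0 0 0;-1 0 0 -0.15 0 0 0;-1 0 0 -0.15 0 0 0;-1 0 0 -0.1 0 0 0;-1 0 0 0 0 0 0")

```text
time_s: 17.0
tcp_pos: [0.5441, 0.0589, 0.1483]
ee_rot: [[-0.001, 0.252, -0.968], [-0.0, -0.968, -0.252], [-1.0, 0.0, 0.001]]
force: [0.7, -0.7, -0.5]
gripper_width: 0.0214
```

>>> apply_moves(commands="-1 0 0 -0.12 0 0 0;-1 0 0 -0.12 0 0 0;-1 0 0 -0.12 0 0 0;-1 0 0 -0.12 0 0 0;-1 0 0 -0.1 0 0 0;-1 0 0 -0.06 0 0 0;-1 0 0 0 0 0 0")

```text
time_s: 17.88
tcp_pos: [0.5443, 0.0589, 0.1102]
ee_rot: [[-0.0, 0.252, -0.968], [-0.0, -0.968, -0.252], [-1.0, 0.0, 0.0]]
force: [-0.5, 0.9, -0.6]
gripper_width: 0.0215
```

>>> apply_moves(commands="-1 0 0 -0.05 0 0 0;-1 0 0 -0.04 0 0 0;-1 0 0 -0.02 0 0 0;-1 0 0 -0.02 0 0 0;-1 0 0 0 0 0 0")

```text
time_s: 18.5
tcp_pos: [0.5445, 0.0589, 0.1027]
ee_rot: [[0.0, 0.252, -0.968], [0.0, -0.968, -0.252], [-1.0, -0.0, -0.0]]
force: [-0.7, 0.1, -0.3]
gripper_width: 0.0214
```

>>> apply_moves(commands="-1 0 0 -0.02 0 0 0;-1 0 0 -0.02 0 0 0;-1 0 0 0 0 0 0")

```text
time_s: 18.88
tcp_pos: [0.5446, 0.059, 0.1026]
ee_rot: [[-0.0, 0.252, -0.968], [0.002, -0.968, -0.252], [-1.0, -0.002, -0.0]]
force: [-7.2, 0.3, 17.7]
gripper_width: 0.0215
```

Contact at TCP z 0.1026, against 0.1027 expected for collar home. Easing off, releasing and backing up.

>>> apply_moves(commands="-1 0 0 0.03 0 0 0;1 0 0 0 0 0 0;1 0 0 0 0 0 0;1 0 0 0 0 0 0;1 0 0 0 0 0 0;1 0 0 0 0 0 0;1 0 0 0.3 0 0 0;1 0 0 0.5 0 0 0;1 0 0 0.7 0 0 0;1 0 0 0.5 0 0 0")

```text
time_s: 20.12
tcp_pos: [0.5452, 0.0585, 0.225]
ee_rot: [[0.003, 0.251, -0.968], [0.001, -0.968, -0.251], [-1.0, 0.0, -0.003]]
force: [0.6, -0.4, -0.3]
gripper_width: 0.0867
```

>>> apply_moves(commands="1 0 -0.5 0.2 0 0 0;1 0 -0.7 0 0 0 0;1 0 -0.7 0 0 0 0;1 0 -0.5 0 0 0 0;1 0 0 0 0 0 0;1 0 0 0 0 0 0")

```text
time_s: 20.88
tcp_pos: [0.5447, -0.0842, 0.2345]
ee_rot: [[0.001, 0.253, -0.967], [0.001, -0.967, -0.253], [-1.0, -0.001, -0.001]]
force: [0.4, -0.1, -0.1]
gripper_width: 0.0872
```

```bash
python3 - <<'E'
from h import *
s=sense();print(s["time_s"],s["tcp_pos"],s["force"],s["gripper_width"])
c=read_camera("scene");C=cloud(c);f=c["frame"];hsv=cv2.cvtColor(f,cv2.COLOR_RGB2HSV);H,S,V=[hsv[...,i].astype(int) for i in range(3)]
m=((H<5)|(H>174))&(S>130)&(V>50)&(np.hypot(C[...,0]-.5445,C[...,1]-.0585)<.03)
print("red handle",m.sum(),C[m].mean(0),C[m][:,2].min(),C[m][:,2].max())
m=(np.hypot(C[...,0]-.5445,C[...,1]-.0585)<.021)&(S<70)&(C[...,2]>.075)&(C[...,2]<.09);print("collar z",np.percentile(C[m][:,2],[10,50,90]))
a=f[110:240,200:350,::-1];cv2.imwrite("pics/end.png",cv2.resize(cv2.convertScaleAbs(a,alpha=1.8),None,fx=4,fy=4,interpolation=2))
t=read_camera("top");D=cloud(t);mm=(D[...,2]>.122)&(D[...,2]<.16)&(np.hypot(D[...,0]-.633,D[...,1]-.082)<.04)
if mm.sum()>20: print("bar",cv2.minAreaRect((D[mm][:,:2]*1000).astype(np.float32)))
hh=np.hypot(D[...,0]-.5445,D[...,1]-.0585)<.03;h2=hh&(D[...,2]>.13);print("handle top (top cam)",h2.sum(),D[h2].mean(0))
E
```

```text
20.875 [ 0.5446604  -0.08415186  0.23454338] [ 0.37371489 -0.12146363 -0.14711671] 0.08724066729597316
red handle 181 [0.5363217  0.05588856 0.12237326] 0.09913617892301918 0.1396509535073403
collar z [0.07762575 0.07909082 0.08523304]
bar ((633.742431640625, 81.79540252685547), (59.74595642089844, 15.774260520935059), 14.151232719421387)
handle top (top cam) 82 [0.54577254 0.05869372 0.13860829]
```

View pics/end.png

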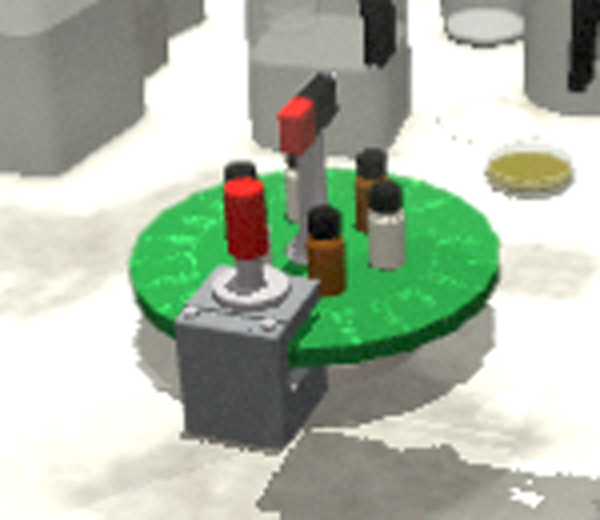

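The final crop shows the pin upright with its collar flat on the bracket at (252,285), and the bar's red end pointing at it. The handle top is at z 0.139 (expected 0.139), the bar is at 14.2–14.9° against 14.1–14.7° for the bracket, and the gripper is clear. Handing in.

```bash
python3 -c "
from plant import finish_job
print(finish_job())"
```

```text
the job is handed in; nothing more can be done
None
```

The carousel is locked and the job is handed in, at about 21 s of the 58 s limit. I turned the tray about 45° clockwise by the T-bar until its red end pointed at the bracket. Then I took the red pin from the rack, pushed it through bracket and tray, let go and backed the gripper away.

- **Tray alignment:** seen from straight above before inserting the pin, the tray's rim hole was centred under the bracket's hole. At the end the bar's line measured 14.2° (14.9° earlier, from the wrist camera). The bracket's direction measured 14.1–14.7°, so they agree to within about 1°.
- **Pin seated:** contact came at the expected height with an 18 N push, within 0.1 mm. The handle top measured 0.139 m, as it should be when fully home. The last picture shows the pin upright with its collar flat on the bracket.
- **Gripper:** it was open and clear of everything at the end.
- **Blue pin:** it was still in the rack when last seen, after the red pin had been lifted out; I did not look at it again at the end.
- **Orange look-alikes:** both stood on their tips at the start and were found lying on the table partway through. The wrist force stayed near zero and I passed well above them, so I believe they fell on their own. Both were on the table when last seen at about 10.6 s; I did not check them again at the end.

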